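# Clip the measuring dipper into its dry-goods bin

### The job

Put the measuring dipper away in the empty wooden bin: with its cup inside the bin, hang its hook over the steel rail on the front rim, find the spring clip in the rail (gently feeling along the rail with the hook if need be), and press the hook down into the clip until it snaps fully home, then let go. Be gentle with the rail and the clip - never lean hard on them - and leave the other things on the worktop where they are.

Things in the scene. Friction and masses are not known exactly. Their poses are not given: they have to be found in the camera images.
- dipper: measuring dipper, about 140 g, loose, standing upright on its cup: steel cup (diameter 53 mm, height 42), black handle on its -x side, 173 high in all. Origin: centre of the cup's underside; z up along the handle. The handle's strap (x = -31 to -26 mm, 18 wide) rises from the cup past the hook to the grip above it.
- grip (a point): on the dipper, at (-34, 0, 146) mm in its frame: where to grasp. The grip is a rounded block 16 mm (x) by 20 (y), from z = 113 to 173; grasped here across y from above, the fingertips stay clear above the rail while the hook goes home.
- hook (a point): on the dipper, at (-40, 0, 98) mm in its frame: axis of the hook's round bar (diameter 12 mm, along x, underside at z = 92), middle of the throat. The bar sticks out of the strap to -x and ends in a leg (diameter 8) that points down to z = 63. Throat between strap and leg: x = -49 to -31.
- bin: empty open bin of pale wood, fixed, 200 mm (y) by 150 (x) by 120 high, walls 10 thick, floor 9. Origin: centre of its underside, z up, front wall at -x. A steel rail (14 thick, 140 long, flat top at z = 125) is clamped over the front wall. It stays put under light forces; rail and clip bear up to 35 N.
- rim (a point): on the bin, at (-70, 0, 125) mm in its frame: middle of the front wall, at the height of the rail's top. The rail was pushed on by hand anywhere along the wall: the spring clip, in the rail's middle, lies up to 25 mm either way along the bin's y from this point. That offset is not measured: see it or feel for it.
- seat (a point): on the bin, at (-70, 0, 114) mm in its frame: height of the bar's axis when home (y as for the rim). The clip: a gap 23 mm wide, 17 deep, with two black sprung rollers (diameter 8, along x, 16 apart). The bar sinks 4 to 5 mm below the rail's top onto them by its weight; some 4 to 10 N more spreads them, it snaps beneath and rests on the gap's floor.
- jar: mustard jar with a red lid, 66 diameter, 100 high, loose; origin at the centre of its underside; leave it alone
- salt: small glass shaker with a pale top, 44 diameter, 90 high, loose; origin at the centre of its underside; leave it alone
- tin: red rectangular tin, 62 by 107 by 90 high, loose; origin at the centre of its underside; leave it alone
There are look-alikes about, which are no part of the job. Leave any turquoise look-alike of the dipper alone.

How it is judged:
On the way, in this order (a step that is already met when the one before it is completed fails the run):
1. the dipper is lifted clear above the worktop (height (world z) of dipper above 0.09 m), for 0.1 s.
2. the hook hangs over the front rail, cup inside the bin (x of hook in the frame of bin between -0.08 and -0.06 m and x of dipper in the frame of bin above -0.05 m and z of hook in the frame of bin between 0.105 and 0.14 m), for 0.2 s.
At the end, for the whole second after the job is handed in: the hook's bar lies below the rollers on the floor of the clip (its axis at most 4 mm above its home height and within 10 mm of the front wall's middle plane), the cup hangs inside the bin, the handle within 0.3 rad of upright, at rest (z of hook in the frame of bin between 0.108 and 0.118 m and x of hook in the frame of bin between -0.08 and -0.06 m and x of dipper in the frame of bin above -0.05 m and angle between dipper's own z axis and vertical below 0.3 rad and linear speed of dipper below 0.02 m/s); the robot touches nothing.
It fails at once if the dipper is forced against the bin, its rail or clip with more than 35 N (contact force between dipper and bin above 35 N).
It fails at once if the arm or fingers press on the bin, its rail or clip with more than 35 N (contact force between the arm and bin above 35 N).
It fails at once if the mustard jar is displaced by more than 20 mm (distance of jar from where it was at the start of the episode above 0.02 m).
It fails at once if the shaker is displaced by more than 20 mm (distance of salt from where it was at the start of the episode above 0.02 m).
It fails at once if the red tin is displaced by more than 20 mm (distance of tin from where it was at the start of the episode above 0.02 m).
It also fails if it takes over 67 s, if anything falls off the work surface, if the arm or the gripper's body presses on something with over 40 N, if the wrist force passes 120 N, or if a joint passes its speed limit or range.

### The arm

A 6-joint arm with a two-finger parallel gripper is mounted at the origin on a cart in front of the work surface, level with it; the furniture and walls round the work are solid. World frame = base frame: x ahead of the robot, y to its left, z up, the work surface at z = 0. Lengths are in m, angles in rad, forces in N, time in s.
With the tool pointing down it reaches from about 0.35 to 1 m from the base axis. Payload 7.1 kg.
Tool frame: the origin (TCP) lies midway between the tips of the shut fingers; the grasp point (between the pads) lies 19 mm behind it (arm.tcp_to_grasp is the distance from the TCP to the grasp point, in m); z points along the fingers, y is the line along which they close (so a half turn about z gives the same grasp; the last joint's range is limited). The gripper opens to 85 mm and grips with 20 to 120 N. Pads are 22 mm wide; open, the fingers measure 114 mm over their backs; the gripper's body (76 mm by 85 mm) begins 54 mm behind the grasp point. The pads swing forward as they close: fully open they stand 13 mm farther back than shut.
Start: joints at [-1.17, 0.423, 1.63, -0, 1.089, -0.019], TCP at [0.255, -0.571, 0.231] pointing down, gripper open.
Joint ranges: [-3, 3], [-0.9, 2.11], [0.09, 2.58], [-1.31, 4.45], [0.11, 2.69], [-2.54, 2.54]. Speed limits (rad/s): [2.39, 2.39, 3.01, 3.14, 3.14, 3.14].

### API

Orientations are given as a unit quaternion [x, y, z, w].
In Python, from workcell import sense, imaging, workorder, arm gives the robot as it stands. The module is installed in compiled form; this text tells all that it offers.
- The arm moves only by the tool apply_moves, never from a script. Its argument "series" is a list of rows, each an object with "delta_rot": the turn, a rotation vector about the tool's x, y, z in degrees, a list of three; "linear": the shift along the tool's x, y, z in mm, a list of three; "hand": the closure, from 0 (fully open) to 1 (shut). In form: [{"delta_rot": [wx, wy, wz], "linear": [tx, ty, tz], "hand": hand}, ...]. A call has 1 to 8 rows; each row is the pose to reach, as a shift and turn from the pose commanded when the call began, along the tool's axes at that moment; what a row does not reach only later rows make up. A row lasts 1/12 s, in which the tool goes at most 41.7 mm and 7.16 degrees, less where a joint would pass 70% of its speed; a pose out of reach is approached as far as the arm can. A call with a gripper value outside its range is refused whole. The fingers move at their own pace and stop on an object; "force" is the grip in N (left out, the last holds). Time passes only in rows, so rows that repeat a pose let the fingers close. It gives the time, the measured TCP pose, the force, the opening and the grip force at its end, in the units of the state.
- sense(): the state, without advancing time (a new reading comes with each control period).
- imaging.get_image(name): name is "side" or "top"; returns a dict with "frame" (420x560x3 uint8, blue, green, red), "depth" (420x560 float32, m along the optical axis (not along the pixel's ray), 0 where there is no reading), "fov_y" (degrees; the focal length in pixels is half the picture's height over the tangent of half this angle, whatever the lens; pixels are square), "cx", "cy" (the principal point, pixels), "position" and "rotation" of the camera in the world. Camera axes: x right, y up, looking along -z (the intrinsics and any distortion apply to the point x, -y, -z); pixel columns grow to the right and rows downward; lengths in m; the calibration is good to about 2 mm. A picture is of the moment at which its call begins.
- workorder.close_job(): hands the job in; it is judged then, once.
The state is a dict: "clock": time; "qpos": joint angles; "qd": joint speeds; "tau": joint torques, N m; "eef_pos": TCP position; "eef_rot": TCP orientation; "force": force on the tool from outside, world axes, zero at the start; "wrist_torque": the same for the moment, N m; "grip_width": opening from 0.0 (shut) to 1.0 (fully open); "finger_force": force on a finger pad.
Only numpy, scipy, OpenCV 4.12 (cv2) and the standard library are available. Lean on these libraries where they do the work, as an engineer would, in place of code of your own. Each camera call takes 0.05 s, during which the arm holds its last target. There are 200 camera calls.

## Working session

There is one attempt and no reset: what is moved stays moved. The work goes in short steps, Python scripts to look and compute and a tool call to move; the robot and the scene stay as the last step left them, time stands still between calls to the robot, and variables do not carry over. Pictures are saved under pics/ and viewed, at most 10 in all, crops included, and the job is handed in when it is done.

Besides the shell and the picture viewer there is one more tool, called after "Emit:" as name(argument=value, ...), one argument or row to a line, values as JSON. apply_moves: Moves the arm, as the interface text tells. Its arguments: {"type":"object","properties":{"series":{"type":"array","items":{"type":"object","properties":{"delta_rot":{"type":"array","items":{"type":"number"}},"linear":{"type":"array","items":{"type":"number"}},"hand":{"type":"number"}}}},"force":{"type":"number"}},"required":["series"]}

```bash
mkdir -p pics; cat > h.py <<'E'
import numpy as np, cv2
from workcell import sense, imaging, workorder, arm
from scipy.spatial.transform import Rotation as R
def grab(n):
    im=imaging.get_image(n); np.savez(f'{n}.npz',**{k:v for k,v in im.items()}); return im
def rot(im):
    r=np.array(im['rotation'],float); return r if r.shape==(3,3) else R.from_quat(r).as_matrix()
def pts(im):
    d=im['depth']; f=210/np.tan(np.radians(im['fov_y'])/2)
    v,u=np.mgrid[:420,:560]
    K=np.array([[f,0,im['cx']],[0,f,im['cy']],[0,0,1]])
    dist=np.array(im.get('distortion',[0,0,0,0,0]),float).ravel()
    uv=cv2.undistortPoints(np.stack([u,v],-1).reshape(-1,1,2).astype(float),K,dist).reshape(420,560,2)
    c=np.stack([uv[...,0]*d,-uv[...,1]*d,-d],-1)
    return c@rot(im).T+np.array(im['position'])
E
python3 - <<'E'
from h import *
for n in('side','top'):
    im=grab(n); cv2.imwrite(f'pics/{n}0.png',im['frame'])
    print(n,{k:v for k,v in im.items() if k not in('frame','depth')})
print(sense())
E
```

```text
side {'fov_y': 57.1611357830965, 'cx': 283.0777081524881, 'cy': 211.80974967365148, 'position': array([0.79876222, 0.16604842, 0.70551014]), 'rotation': array([0.11115874, 0.37296721, 0.88015857, 0.27177212])}
top {'fov_y': 46.580618479691424, 'cx': 278.9050914416803, 'cy': 198.76837593046685, 'position': array([ 0.40920042, -0.35205035,  0.96581519]), 'rotation': array([ 0.02735053, -0.00416457, -0.69827777,  0.71529208])}
{'clock': 0.1, 'qpos': array([-1.17003439e+00,  4.23793417e-01,  1.63065934e+00,  8.90598666e-06,
        1.08860063e+00, -1.90155837e-02]), 'qd': array([-0.00065403, -0.00133667, -0.00202329, -0.00129516, -0.00083854,
       -0.00219026]), 'tau': array([ 3.71878441e-04, -5.58426332e+01, -2.82444817e+01,  1.67107186e-05,
        2.95406753e-03, -4.76187196e-06]), 'eef_pos': array([ 0.25453549, -0.57024692,  0.23058734]), 'eef_rot': array([ 9.78054267e-01,  2.08349027e-01, -1.34690025e-04, -7.17849073e-04]), 'force': array([-0.73768019, -0.46178693,  0.48724154]), 'wrist_torque': array([ 0.02170605, -0.05257338,  0.00607636]), 'finger_force': 0.0, 'grip_width': 1.0003628335517296}
```

View pics/side0.png

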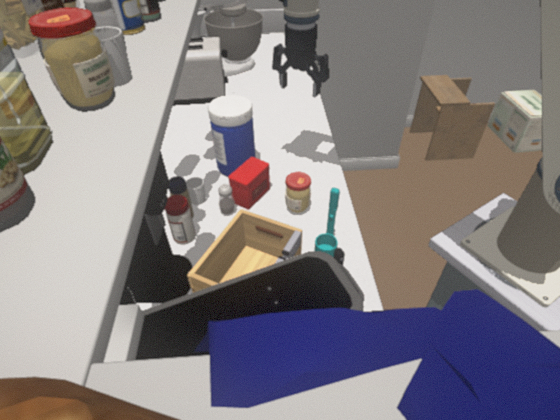

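View pics/top0.png

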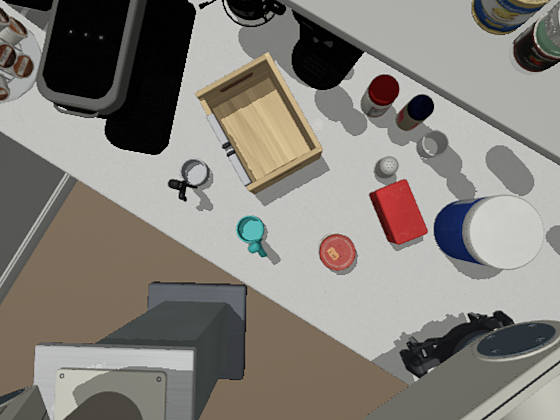

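Top view: the steel dipper's cup is at about (195,172) with its black handle at (180,187). The bin is centred at about (260,122), with its rail on the left wall near (224,150). The turquoise look-alike is at (252,232), the jar at (338,252), the tin at (398,212) and the salt at (387,167). In the side view the dipper is mostly hidden near (340,257).

```bash
python3 - <<'E'
from h import *
im=dict(np.load('top.npz')); P=pts(im)
z=P[...,2]
# bin: top rim points z~0.12 in region
reg=np.zeros((420,560),bool); reg[45:205,190:330]=1
m=reg&(abs(z-0.12)<0.008)
q=P[m][:,:2].astype(np.float32); print(m.sum(), 'rimz',np.median(P[m][:,2]))
b=cv2.minAreaRect(q*1000); print(b, cv2.boxPoints(b).round(1).tolist())
hz=np.histogram(z[reg&(z>0.1)],bins=np.arange(.1,.2,.002)); print([(round(a,3),int(c)) for c,a in zip(*hz) if c])
# dipper
reg2=np.zeros((420,560),bool); reg2[150:215,160:215]=1
for lo,hi in[(0.03,0.06),(0.06,0.1),(0.1,0.16),(0.16,0.19)]:
    s=reg2&(z>lo)&(z<hi); 
    if s.sum(): print(lo,hi,s.sum(),P[s].mean(0).round(4),P[s].min(0).round(4),P[s].max(0).round(4))
for n,(u,v) in dict(jar=(338,252),salt=(387,165),tin=(398,212),decoy=(258,247),blue=(500,230),table=(300,230),table2=(150,170),toaster=(120,60),blk=(180,187)).items(): print(n,P[v,u].round(3))
a=cv2.resize(im['frame'][90:215,155:270],None,fx=4.6,fy=4.6,interpolation=cv2.INTER_CUBIC); cv2.imwrite('pics/crop1.png',a)
E
```

```text
2291 rimz 0.1190265409046215
((606.6221313476562, -323.8879699707031), (200.41639709472656, 248.82138061523438), 29.863277435302734) [[457.79998779296875, -265.8999938964844], [581.7000122070312, -481.70001220703125], [755.5, -381.8999938964844], [631.5999755859375, -166.10000610351562]]
[(np.float64(0.1), 103), (np.float64(0.102), 76), (np.float64(0.104), 70), (np.float64(0.106), 72), (np.float64(0.108), 64), (np.float64(0.11), 52), (np.float64(0.112), 67), (np.float64(0.114), 151), (np.float64(0.116), 534), (np.float64(0.118), 737), (np.float64(0.12), 300), (np.float64(0.122), 296), (np.float64(0.124), 179), (np.float64(0.126), 27), (np.float64(0.15), 1), (np.float64(0.154), 2), (np.float64(0.156), 1)]
0.03 0.06 189 [ 0.4986 -0.1541  0.0389] [ 0.4685 -0.1804  0.0301] [ 0.5248 -0.1282  0.0596]
0.06 0.1 56 [ 0.4562 -0.1516  0.0872] [ 0.4407 -0.1589  0.061 ] [ 0.4773 -0.1417  0.0999]
0.1 0.16 105 [ 0.4602 -0.1533  0.1213] [ 0.4446 -0.1595  0.1   ] [ 0.4771 -0.1423  0.1594]
0.16 0.19 110 [ 0.4658 -0.1507  0.1691] [ 0.4584 -0.1597  0.1601] [ 0.4736 -0.139   0.1744]
jar [ 0.356 -0.43   0.097]
salt [ 0.513 -0.516  0.087]
tin [ 0.429 -0.536  0.09 ]
decoy [ 0.365 -0.293  0.171]
blue [ 0.403 -0.67   0.199]
table [ 0.391 -0.363 -0.   ]
table2 [ 0.504 -0.06   0.001]
toaster [ 0.628 -0.103  0.3  ]
blk [ 0.461 -0.158  0.151]
```

View pics/crop1.png

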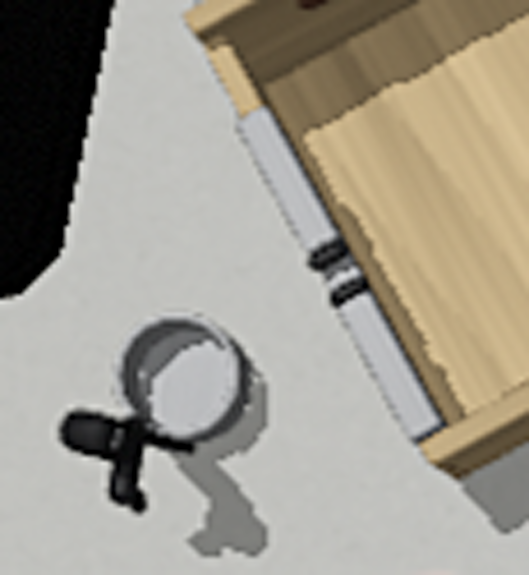

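The crop shows the rail with the clip's two black rollers at crop (330,256) and (350,291), which is image (226.7,145.7) and (231.1,153.3). The dipper's hook points down in the picture (about world -x), with the grip top at crop (90,432).

```bash
python3 - <<'E'
from h import *
im=dict(np.load('top.npz')); P=pts(im); z=P[...,2]
hsv=cv2.cvtColor(im['frame'],cv2.COLOR_BGR2HSV)
v,u=np.mgrid[:420,:560]
f=210/np.tan(np.radians(float(im['fov_y']))/2)
def ray(u,v,h):
    d=rot(im)@np.array([(u-im['cx'])/f,-(v-im['cy'])/f,-1]); p=im['position']; return p+d*(h-p[2])/d[2]
# rail: z>0.12, gray, near left wall
reg=(u>198)&(u<262)&(v>95)&(v<195)
m=reg&(z>.117)&(z<.13)&(hsv[...,1]<60)
m=cv2.morphologyEx(m.astype(np.uint8),cv2.MORPH_OPEN,np.ones((2,2)))>0
q=P[m][:,:2]*1000; b=cv2.minAreaRect(q.astype(np.float32)); print('rail',m.sum(),b,np.median(P[m][:,2]))
c=q.mean(0); w,V=np.linalg.eigh(np.cov((q-c).T)); print('pca dir',V[:,1],np.degrees(np.arctan2(V[1,1],V[0,1])),'c',c)
# wooden box
m=(u>192)&(u<326)&(v>50)&(v<196)&(z>.11)&(z<.13)
n,l,s,_=cv2.connectedComponentsWithStats(m.astype(np.uint8)); k=1+s[1:,4].argmax(); q=P[l==k][:,:2]*1000
b=cv2.minAreaRect(q.astype(np.float32)); print('bin',s[k,4],b,cv2.boxPoints(b).round(1).tolist())
for a in((226.7,145.7),(231.1,153.3),(210.4,115),(248,183)): print('px',a,ray(*a,.122).round(4))
# cup rim
reg=(u>175)&(u<212)&(v>155)&(v<190)
m=reg&(abs(z-.042)<.004); q=P[m][:,:2].astype(np.float32)*1000; print('cup',m.sum(),cv2.minEnclosingCircle(q))
D=(u>160)&(u<215)&(v>150)&(v<215)&(hsv[...,2]<70)
m=D&(z>.164)&(z<.18); q=P[m]*1000; print('grip',m.sum(),cv2.minAreaRect(q[:,:2].astype(np.float32)))
m=D&(z>.088)&(z<.109);q=P[m]*1000;  print('hook',m.sum(),cv2.minAreaRect(q[:,:2].astype(np.float32)),q.round(0)[:,:].tolist()[::3])
# neighbours
for x in np.arange(.30,.75,.05):
    print(round(x,2),[int(1000*max([0,*z[(abs(P[...,0]-x)<.025)&(abs(P[...,1]-y)<.025)&(z<.6)]])) for y in np.arange(.1,-.6,-.05)])
E
```

```text
rail 600 ((491.6387939453125, -264.8394470214844), (237.74281311035156, 32.9494514465332), 38.72088623046875) 0.12324484936173297
pca dir [-0.85475249 -0.51903581] -148.73240204976946 c [ 529.26929596 -234.75051358]
bin 2011 ((582.847412109375, -282.00970458984375), (200.26109313964844, 152.88026428222656), 30.247013092041016) [[457.79998779296875, -266.3999938964844], [534.9000244140625, -398.5], [707.9000244140625, -297.6000061035156], [630.7999877929688, -165.5]]
px (226.7, 145.7) [ 0.5372 -0.2304  0.122 ]
px (231.1, 153.3) [ 0.524  -0.2385  0.122 ]
px (210.4, 115) [ 0.5907 -0.2001  0.122 ]
px (248, 183) [ 0.4727 -0.2695  0.122 ]
cup 121 ((497.1413269042969, -153.71556091308594), 28.841455459594727)
grip 83 ((464.81591796875, -150.82037353515625), (17.02079963684082, 12.911303520202637), 89.19136810302734)
hook 65 ((459.81329345703125, -151.0772705078125), (9.415773391723633, 34.244876861572266), 75.59319305419922) [[477.0, -152.0, 99.0], [476.0, -154.0, 98.0], [470.0, -158.0, 108.0], [468.0, -156.0, 99.0], [463.0, -155.0, 101.0], [459.0, -147.0, 106.0], [459.0, -153.0, 100.0], [4
[... 216 characters left out ...]
48.0, -144.0, 100.0], [448.0, -152.0, 101.0], [446.0, -147.0, 104.0], [447.0, -151.0, 98.0], [445.0, -148.0, 100.0], [443.0, -147.0, 98.0]]
0.3 [0, 0, 0, 0, 0, 0, 2, 3, 4, 3, 3, 599, 599, 596]
0.35 [0, 0, 0, 0, 3, 3, 4, 164, 173, 4, 102, 101, 4, 91]
0.4 [0, 0, 0, 4, 4, 3, 3, 44, 95, 3, 101, 102, 93, 92]
0.45 [0, 3, 3, 4, 4, 174, 3, 126, 122, 4, 3, 3, 93, 92]
0.5 [3, 4, 2, 4, 3, 103, 42, 127, 121, 123, 119, 4, 90, 473]
0.55 [3, 5, 300, 301, 300, 3, 127, 125, 12, 120, 122, 472, 473, 565]
0.6 [3, 3, 302, 303, 302, 119, 126, 12, 12, 472, 473, 473, 474, 567]
0.65 [0, 0, 303, 303, 302, 121, 122, 122, 122, 472, 473, 473, 473, 499]
0.7 [282, 298, 303, 303, 303, 265, 3, 123, 121, 314, 314, 190, 3, 3]
```

```bash
cat >> h.py <<'E'
def go(p,yaw):
    s=sense(); r=R.from_quat(s['eef_rot']); y=np.radians(yaw)
    Y=np.array([np.cos(y),np.sin(y),0]); Z=np.array([0,0,-1.]); T=R.from_matrix(np.stack([np.cross(Y,Z),Y,Z],1))
    print('lin',(r.inv().apply(np.array(p)-s['eef_pos'])*1000).round(1),'rot',np.degrees((r.inv()*T).as_rotvec()).round(2),
      't',round(s['clock'],2),'pos',s['eef_pos'].round(4),'F',s['force'].round(2),'M',s['wrist_torque'].round(3),'grip',round(s['grip_width'],3),round(s['finger_force'],1))
E
python3 -c "
from h import *
go([.4645,-.15,.25],-97)"
```

```text
lin [ 363.  -298.2  -19. ] rot [-8.000e-02  2.000e-02  3.105e+01] t 0.1 pos [ 0.2545 -0.5702  0.2306] F [-0.74 -0.46  0.49] M [ 0.022 -0.053  0.006] grip 1.0 0.0
```

Emit:
apply_moves(
  series=[
    {"linear":[0,0,-19],"delta_rot":[0,0,0],"hand":0},
    {"linear":[30,-25,-19],"delta_rot":[0,0,4],"hand":0},
    {"linear":[60,-50,-19],"delta_rot":[0,0,8],"hand":0},
    {"linear":[90,-75,-19],"delta_rot":[0,0,12],"hand":0},
    {"linear":[120,-99,-19],"delta_rot":[0,0,16],"hand":0},
    {"linear":[150,-123,-19],"delta_rot":[0,0,20],"hand":0},
    {"linear":[180,-148,-19],"delta_rot":[0,0,24],"hand":0},
    {"linear":[210,-172,-19],"delta_rot":[0,0,28],"hand":0},
  ],
)

```text
clock: 0.77
eef_pos: [0.3766, -0.3261, 0.2501]
eef_rot: [0.999, -0.036, -0.0, -0.0]
force: [0.2, -0.2, 0.1]
grip_width: 1.002
finger_force: 0.0
```

```bash
python3 -c "
from h import *
go([.4645,-.15,.25],-97)"
```

```text
lin [ 7.49e+01 -1.82e+02  1.00e-01] rot [-0.02  0.02  2.83] t 0.77 pos [ 0.3766 -0.3261  0.2501] F [ 0.16 -0.2   0.1 ] M [-0.036 -0.009 -0.041] grip 1.002 0.0
```

Emit:
apply_moves(
  series=[
    {"linear":[14,-34,0],"delta_rot":[0,0,3],"hand":0},
    {"linear":[28,-68,0],"delta_rot":[0,0,3],"hand":0},
    {"linear":[42,-102,0],"delta_rot":[0,0,3],"hand":0},
    {"linear":[56,-136,0],"delta_rot":[0,0,3],"hand":0},
    {"linear":[70,-170,0],"delta_rot":[0,0,3],"hand":0},
    {"linear":[73,-176,0],"delta_rot":[0,0,3],"hand":0},
    {"linear":[73,-176,0],"delta_rot":[0,0,3],"hand":0},
  ],
)

```text
clock: 1.35
eef_pos: [0.462, -0.1555, 0.2501]
eef_rot: [0.998, -0.059, -0.0, -0.0]
force: [-0.5, 0.1, -0.6]
grip_width: 1.002
finger_force: 0.0
```

```bash
python3 -c "
from h import *
go([.4645,-.15,.127],-97)"
```

```text
lin [  1.8  -5.8 123.1] rot [-0.01  0.01  0.27] t 1.35 pos [ 0.462  -0.1555  0.2501] F [-0.49  0.1  -0.65] M [-0.056  0.01   0.059] grip 1.002 0.0
```

Emit:
apply_moves(
  series=[
    {"linear":[2,-6,10],"delta_rot":[0,0,0],"hand":0},
    {"linear":[2,-6,45],"delta_rot":[0,0,0],"hand":0},
    {"linear":[2,-6,80],"delta_rot":[0,0,0],"hand":0},
    {"linear":[2,-6,110],"delta_rot":[0,0,0],"hand":0},
    {"linear":[2,-6,123],"delta_rot":[0,0,0],"hand":0},
    {"linear":[2,-6,123],"delta_rot":[0,0,0],"hand":0},
  ],
)

```text
clock: 1.85
eef_pos: [0.4608, -0.152, 0.1235]
eef_rot: [0.998, -0.062, -0.004, -0.001]
force: [-1.7, 0.6, 0.2]
grip_width: 1.004
finger_force: 0.0
```

```bash
python3 -c "
from h import *
go([.4645,-.15,.127],-97)
im=grab('top'); cv2.imwrite('pics/g1.png',im['frame'][100:250,100:300])
P=pts(im)
im=grab('side'); a=cv2.resize(im['frame'][130:330,180:400],None,fx=3,fy=3); cv2.imwrite('pics/s1.png',a[:600,:660])
"
```

```text
lin [ 3.4 -2.4 -3.5] rot [-0.08  0.41 -0.07] t 1.85 pos [ 0.4608 -0.152   0.1235] F [-1.67  0.64  0.22] M [ 0.058 -0.026  0.008] grip 1.004 0.0
```

Emit:
apply_moves(
  series=[
    {"linear":[0,0,0],"delta_rot":[0,0,0],"hand":0},
    {"linear":[0,0,0],"delta_rot":[0,0,0],"hand":0},
  ],
)

```text
clock: 2.12
eef_pos: [0.4649, -0.1525, 0.1285]
eef_rot: [0.998, -0.061, 0.001, 0.0]
force: [-0.0, -0.9, -0.1]
grip_width: 0.998
finger_force: 0.0
```

```bash
python3 -c "
from h import *
go([.4645,-.15,.127],-97)"
```

```text
lin [-0.7 -2.4  1.5] rot [ 0.03 -0.14  0.01] t 2.12 pos [ 0.4649 -0.1525  0.1285] F [-0.01 -0.94 -0.07] M [ 0.037 -0.     0.013] grip 0.998 0.0
```

Emit:
apply_moves(
  series=[
    {"linear":[0,-2,1],"delta_rot":[0,0,0],"hand":0},
    {"linear":[0,-2,1],"delta_rot":[0,0,0],"hand":0.5},
    {"linear":[0,-2,1],"delta_rot":[0,0,0],"hand":0.6},
    {"linear":[0,-2,1],"delta_rot":[0,0,0],"hand":0.7},
    {"linear":[0,-2,1],"delta_rot":[0,0,0],"hand":0.8},
    {"linear":[0,-2,1],"delta_rot":[0,0,0],"hand":1},
    {"linear":[0,-2,1],"delta_rot":[0,0,0],"hand":1},
    {"linear":[0,-2,1],"delta_rot":[0,0,0],"hand":1},
  ],
  force=50,
)

```text
clock: 2.78
eef_pos: [0.4644, -0.1499, 0.1264]
eef_rot: [0.998, -0.061, 0.0, 0.0]
force: [-0.1, -1.2, 1.4]
grip_width: 0.228
finger_force: 49.4
```

```bash
python3 -c "
from h import *
go([.4645,-.15,.25],-97)"
```

```text
lin [ 1.000e-01  1.000e-01 -1.236e+02] rot [ 0.01 -0.01  0.06] t 2.78 pos [ 0.4644 -0.1499  0.1264] F [-0.09 -1.2   1.42] M [-0.193  0.17  -0.01 ] grip 0.228 49.4
```

Emit:
apply_moves(
  series=[
    {"linear":[0,0,-10],"delta_rot":[0,0,0],"hand":1},
    {"linear":[0,0,-30],"delta_rot":[0,0,0],"hand":1},
    {"linear":[0,0,-60],"delta_rot":[0,0,0],"hand":1},
    {"linear":[0,0,-90],"delta_rot":[0,0,0],"hand":1},
    {"linear":[0,0,-120],"delta_rot":[0,0,0],"hand":1},
    {"linear":[0,0,-145],"delta_rot":[0,0,0],"hand":1},
    {"linear":[0,0,-160],"delta_rot":[0,0,0],"hand":1},
    {"linear":[0,0,-160],"delta_rot":[0,0,0],"hand":1},
  ],
)

```text
clock: 3.45
eef_pos: [0.466, -0.1503, 0.2903]
eef_rot: [0.998, -0.061, 0.003, 0.001]
force: [1.3, -0.3, -1.4]
grip_width: 0.23
finger_force: 49.1
```

```bash
python3 - <<'E'
from h import *
# plan: bin x/y axes
t=np.radians(30.3); by=np.array([np.cos(t),np.sin(t),0]); bx=np.array([by[1],-by[0],0])
clip=np.array([.5310,-.2346,0])
# hook axis above clip; grip is +6mm in dipper x from hook
g=clip+.006*bx
print(g); go([g[0],g[1],.287],-149.7)
E
```

```text
[ 0.53402717 -0.23978037  0.        ]
lin [78.4 80.6  3.9] rot [-0.1  -0.38 52.75] t 3.45 pos [ 0.466  -0.1503  0.2903] F [ 1.31 -0.28 -1.44] M [-0.001  0.115 -0.025] grip 0.23 49.1
```

Emit:
apply_moves(
  series=[
    {"linear":[10,10,3],"delta_rot":[0,0,6.5],"hand":1},
    {"linear":[20,20,3],"delta_rot":[0,0,13],"hand":1},
    {"linear":[30,30,3],"delta_rot":[0,0,19.5],"hand":1},
    {"linear":[40,40,3],"delta_rot":[0,0,26],"hand":1},
    {"linear":[50,50,3],"delta_rot":[0,0,32.5],"hand":1},
    {"linear":[60,60,3],"delta_rot":[0,0,39],"hand":1},
    {"linear":[70,70,3],"delta_rot":[0,0,46],"hand":1},
    {"linear":[78,80,3],"delta_rot":[0,0,52.7],"hand":1},
  ],
)

```text
clock: 4.12
eef_pos: [0.5318, -0.2388, 0.2817]
eef_rot: [0.866, -0.5, -0.001, 0.0]
force: [0.2, -0.1, -2.0]
grip_width: 0.229
finger_force: 49.1
```

Emit:
apply_moves(
  series=[
    {"linear":[0,0,0],"delta_rot":[0,0,0],"hand":1},
    {"linear":[0,0,0],"delta_rot":[0,0,0],"hand":1},
    {"linear":[0,0,0],"delta_rot":[0,0,0],"hand":1},
  ],
)

```text
clock: 4.37
eef_pos: [0.5312, -0.238, 0.2823]
eef_rot: [0.868, -0.496, -0.001, -0.0]
force: [-0.1, -0.2, -1.6]
grip_width: 0.231
finger_force: 49.1
```

```bash
python3 - <<'E'
from h import *
go([.534,-.2398,.287],-149.7)
a=grab('top')['frame'][60:220,150:340]; b=grab('side')['frame'][150:310,210:400]
cv2.imwrite('pics/h1.png',np.hstack([cv2.resize(x,None,fx=2.1,fy=3*.7,interpolation=cv2.INTER_CUBIC) for x in(a,b)]))
E
```

```text
lin [ 3.  -1.5 -4.7] rot [0.07 0.12 0.2 ] t 4.37 pos [ 0.5312 -0.238   0.2823] F [-0.05 -0.17 -1.55] M [0.014 0.027 0.013] grip 0.231 49.1
```

View pics/h1.png

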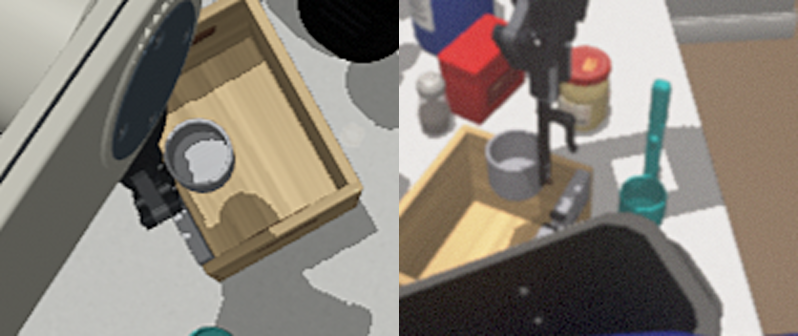

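The left (top) view shows the cup over the bin interior by the rail, with the clip hidden under the fingers. The right (side) view shows the hook bar and leg at about (565,120) outboard of the rail, and the rail's clip at about (567,205). Next I'll measure hook against rail in the side view alone.

```bash
cat > m.py <<'E'
from h import *
t=np.radians(30.3); by=np.array([np.cos(t),np.sin(t),0]); bx=np.array([by[1],-by[0],0])
O=np.array([.5310,-.2346,0])   # nominal clip
def B(P): d=P-O; return np.stack([d@bx,d@by,d[...,2]],-1)*1000
E
python3 - <<'E'
from m import *
s=np.load('side.npz'); S=dict(s); im=S; Q=B(pts(S)); hsv=cv2.cvtColor(S['frame'],cv2.COLOR_BGR2HSV); V=hsv[...,2]
T=dict(np.load('top.npz')); QT=B(pts(T)); hT=cv2.cvtColor(T['frame'],cv2.COLOR_BGR2HSV)
ph='tcp',B(sense()['eef_pos']).round(1); print(ph)
# rail in side
near=(abs(Q[...,0])<25)&(abs(Q[...,1])<90)
m=near&(Q[...,2]>118)&(Q[...,2]<130)&(hsv[...,1]<70)
q=Q[m]; print('rail side',m.sum(),'zmed',np.median(q[:,2]))
for lo in range(-80,80,10):
    k=q[(q[:,1]>=lo)&(q[:,1]<lo+10)]
    if len(k)>3: print(lo,len(k),'x',k[:,0].min().round(1),np.median(k[:,0]).round(1),k[:,0].max().round(1),'z',np.median(k[:,2]).round(1))
# dark pixels near rail = rollers
m=near&(Q[...,2]>105)&(Q[...,2]<130)&(V<75); print('rollers',m.sum(), Q[m].round(0).tolist()[:40])
# dipper in side
for lo,hi in((205,215),(215,225),(225,235),(235,245),(245,250),(250,255),(255,262),(262,272)):
    m=(abs(Q[...,0])<75)&(abs(Q[...,1])<50)&(Q[...,2]>lo)&(Q[...,2]<hi)
    k=Q[m]; print(lo,len(k)); 
    k=k[k[:,0].argsort()]; print(k[::max(1,len(k)//14)].round(0).astype(int).tolist())
# cup in both
for n,q in(('side',Q),('top',QT)):
    m=(q[...,2]>185)&(q[...,2]<206)&(q[...,0]>5)&(q[...,0]<80)&(abs(q[...,1])<45); k=q[m]
    print(n,m.sum(),k[:,2].max(),cv2.minEnclosingCircle(k[:,:2].astype(np.float32)))
E
```

```text
('tcp', array([  3.1,  -1.3, 282.9]))
rail side 257 zmed 123.87685534290615
-80 15 x -6.0 8.6 24.2 z 119.6
-70 22 x -8.3 -2.6 4.5 z 124.3
-60 28 x -8.4 -2.5 4.9 z 124.2
-50 28 x -8.2 -3.2 6.2 z 124.3
-40 29 x -8.8 -2.4 5.8 z 123.8
-30 29 x -8.3 -2.3 6.3 z 124.2
-20 34 x -8.4 -2.8 5.2 z 124.3
-10 31 x -9.8 -2.3 6.4 z 122.9
0 12 x -8.3 -2.1 3.1 z 123.1
10 21 x -6.3 -0.6 6.5 z 124.3
20 8 x -0.2 2.9 6.2 z 125.2
rollers 25 [[6.0, -7.0, 121.0], [4.0, -5.0, 124.0], [2.0, -6.0, 124.0], [5.0, -3.0, 122.0], [3.0, -5.0, 122.0], [1.0, -5.0, 123.0], [-1.0, -5.0, 123.0], [-3.0, -6.0, 124.0], [-4.0, -7.0, 123.0], [3.0, -4.0, 120.0], [1.0, -4.0, 121.0], [-1.0, -4.0, 121.0], [-4.0, -3.0, 124.0], [-5.0, -4.0, 123.0], [-7.0, -6.0, 123.0], [3.0, -8.0, 112.0], [-2.0, -3.0, 120.0], [-3.0, -4.0, 119.0], [-7.0, -2.0, 123.0], [-7.0, -6.0, 119.0], [-2.0, -8.0, 112.0], [-4.0, -8.0, 113.0], [3.0, 9.0, 125.0], [3.0, 10.0, 123.0], [2.0, 8.0, 121.0]]
205 24
[[6, -3, 206], [6, -7, 207], [6, -8, 210], [6, -8, 212], [6, -4, 210], [6, -9, 214], [7, 4, 207], [7, -1, 213], [7, 3, 209], [7, -5, 212], [7, 7, 213], [7, -5,
[... 1339 characters left out ...]
[-2, 4, 253], [0, 4, 251], [4, 4, 253], [6, 3, 253], [7, 5, 250], [9, 6, 253], [11, 6, 251]]
255 96
[[-20, -2, 257], [-17, -3, 257], [-16, 2, 259], [-13, 0, 259], [-12, 1, 258], [-10, 1, 260], [-7, 4, 257], [-5, -5, 259], [-4, 0, 260], [-1, -5, 259], [0, 3, 256], [2, 4, 256], [4, 4, 255], [5, 0, 261], [7, 6, 255], [8, 6, 255]]
262 14
[[-2, 3, 270], [4, 7, 271], [6, 2, 264], [7, 5, 269], [7, 6, 262], [7, 5, 266], [7, 4, 263], [8, 7, 268], [8, 6, 269], [9, 5, 264], [9, 8, 270], [10, 7, 263], [10, 7, 267], [10, 6, 264]]
side 335 205.8743680972283 ((34.07915115356445, -1.7386727333068848), 28.78157615661621)
top 268 205.04216412940468 ((36.454715728759766, -1.9833605289459229), 26.9901065826416)
```

Emit:
apply_moves(
  series=[
    {"linear":[1.3,-2,10],"delta_rot":[0,0,0],"hand":1},
    {"linear":[1.3,-2,25],"delta_rot":[0,0,0],"hand":1},
    {"linear":[1.3,-2,40],"delta_rot":[0,0,0],"hand":1},
    {"linear":[1.3,-2,55],"delta_rot":[0,0,0],"hand":1},
    {"linear":[1.3,-2,68],"delta_rot":[0,0,0],"hand":1},
    {"linear":[1.3,-2,75],"delta_rot":[0,0,0],"hand":1},
    {"linear":[1.3,-2,75],"delta_rot":[0,0,0],"hand":1},
    {"linear":[1.3,-2,75],"delta_rot":[0,0,0],"hand":1},
  ],
)

```text
clock: 5.13
eef_pos: [0.5344, -0.2385, 0.2081]
eef_rot: [0.868, -0.497, -0.0, 0.0]
force: [-0.0, -0.6, -0.6]
grip_width: 0.228
finger_force: 49.1
```

```bash
python3 - <<'E'
from m import *
go([.534,-.2398,.2],-149.7); tz=B(sense()['eef_pos']); print('tcp',tz.round(1))
S=grab('side'); Q=B(pts(S)); hsv=cv2.cvtColor(S['frame'],cv2.COLOR_BGR2HSV)
cv2.imwrite('pics/h2.png',cv2.resize(S['frame'][200:300,240:360],None,fx=5,fy=5,interpolation=cv2.INTER_CUBIC))
hz=tz[2]-29
def st(n,m): k=Q[m]; print(n,len(k), np.percentile(k,[2,50,98],axis=0).round(1).tolist() if len(k) else '')
w=abs(Q[...,1])<30
st('rail',(abs(Q[...,0])<12)&(Q[...,1]>-70)&(Q[...,1]<-15)&(abs(Q[...,2]-124)<4)&(hsv[...,1]<70))
st('leg',w&(Q[...,0]<-10)&(Q[...,0]>-30)&(Q[...,2]>hz-33)&(Q[...,2]<hz-8))
st('strapface',w&(Q[...,0]>0)&(Q[...,0]<9.5)&(Q[...,2]>hz-33)&(Q[...,2]<hz-8))
st('bar',w&(Q[...,0]>-10)&(Q[...,0]<5)&(Q[...,2]>hz-6)&(Q[...,2]<hz+8))
E
```

```text
lin [0.9 1.  8.1] rot [0.02 0.03 0.09] t 5.13 pos [ 0.5344 -0.2385  0.2081] F [-0.01 -0.62 -0.6 ] M [ 0.042 -0.002  0.05 ] grip 0.228 49.1
tcp [  5.1   1.  208.1]
rail 105 [[-8.4, -67.3, 120.8], [-3.0, -48.6, 124.2], [5.6, -16.2, 126.0]]
leg 40 [[-19.4, -1.3, 147.3], [-15.7, 3.8, 157.7], [-11.4, 5.5, 170.8]]
strapface 29 [[8.5, -4.1, 147.8], [9.0, 1.6, 156.8], [9.4, 8.9, 168.3]]
bar 52 [[-9.7, -3.6, 177.6], [-3.0, 4.3, 183.6], [4.3, 7.2, 185.9]]
```

View pics/h2.png

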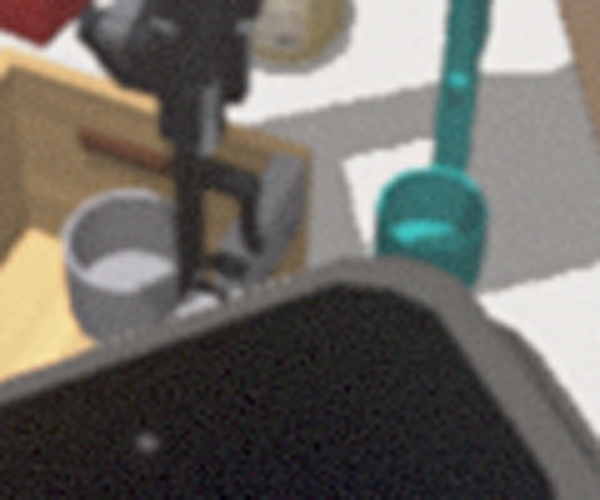

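Emit:
apply_moves(
  series=[
    {"linear":[-0.5,0,4],"delta_rot":[0,0,0],"hand":1},
    {"linear":[-0.5,0,8],"delta_rot":[0,0,0],"hand":1},
    {"linear":[-0.5,0,12],"delta_rot":[0,0,0],"hand":1},
    {"linear":[-0.5,0,15],"delta_rot":[0,0,0],"hand":1},
    {"linear":[-0.5,0,18],"delta_rot":[0,0,0],"hand":1},
    {"linear":[-0.5,0,20],"delta_rot":[0,0,0],"hand":1},
    {"linear":[-0.5,0,22],"delta_rot":[0,0,0],"hand":1},
    {"linear":[-0.5,0,23],"delta_rot":[0,0,0],"hand":1},
  ],
)

```text
clock: 5.85
eef_pos: [0.5341, -0.2383, 0.185]
eef_rot: [0.868, -0.497, -0.0, 0.0]
force: [-0.1, 0.1, -1.1]
grip_width: 0.225
finger_force: 49.1
```

```bash
python3 - <<'E'
from m import *
go([.534,-.2398,.2],-149.7); tz=B(sense()['eef_pos']); print('tcp',tz.round(1))
E
```

```text
lin [  1.2   0.9 -15. ] rot [0.01 0.02 0.05] t 5.85 pos [ 0.5341 -0.2383  0.185 ] F [-0.13  0.11 -1.07] M [0.013 0.056 0.009] grip 0.225 49.1
tcp [  4.8   0.8 185. ]
```

Emit:
apply_moves(
  series=[
    {"linear":[0,0,3],"delta_rot":[0,0,0],"hand":1},
    {"linear":[0,0,6],"delta_rot":[0,0,0],"hand":1},
    {"linear":[0,0,9],"delta_rot":[0,0,0],"hand":1},
    {"linear":[0,0,12],"delta_rot":[0,0,0],"hand":1},
    {"linear":[0,0,15],"delta_rot":[0,0,0],"hand":1},
    {"linear":[0,0,17],"delta_rot":[0,0,0],"hand":1},
    {"linear":[0,0,19],"delta_rot":[0,0,0],"hand":1},
    {"linear":[0,0,20],"delta_rot":[0,0,0],"hand":1},
  ],
)

```text
clock: 6.52
eef_pos: [0.5341, -0.2383, 0.165]
eef_rot: [0.868, -0.497, -0.0, 0.0]
force: [-1.2, 0.2, -1.3]
grip_width: 0.23
finger_force: 49.1
```

```bash
python3 - <<'E'
from m import *
go([.534,-.2398,.165],-149.7); tz=B(sense()['eef_pos']); print('tcp',tz.round(1))
S=grab('side'); Q=B(pts(S)); hsv=cv2.cvtColor(S['frame'],cv2.COLOR_BGR2HSV)
cv2.imwrite('pics/h3.png',cv2.resize(S['frame'][225:275,260:320],None,fx=10,fy=10,interpolation=cv2.INTER_CUBIC))
E
```

```text
lin [ 1.3  0.8 -0. ] rot [0.01 0.02 0.05] t 6.52 pos [ 0.5341 -0.2383  0.165 ] F [-1.23  0.17 -1.27] M [0.041 0.03  0.02 ] grip 0.23 49.1
tcp [  4.7   0.8 165. ]
```

View pics/h3.png

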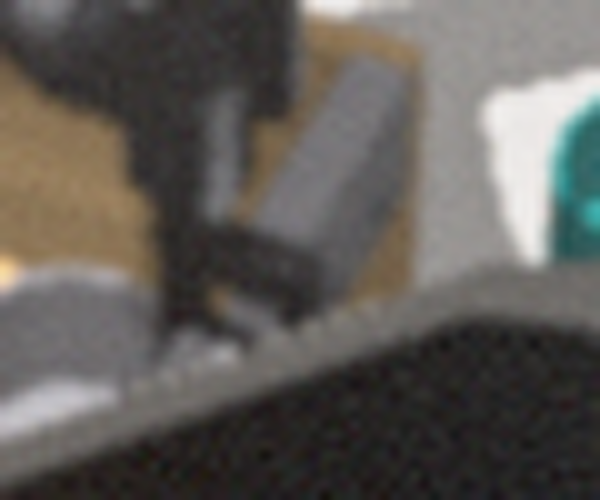

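The crop shows the hook straddling the rail, with the bar at about (260,265) over the clip and the rollers just below it near (230,310). Next, a slow descent to feel for contact.

Emit:
apply_moves(
  series=[
    {"linear":[0,0,1],"delta_rot":[0,0,0],"hand":1},
    {"linear":[0,0,2],"delta_rot":[0,0,0],"hand":1},
    {"linear":[0,0,3],"delta_rot":[0,0,0],"hand":1},
    {"linear":[0,0,4],"delta_rot":[0,0,0],"hand":1},
    {"linear":[0,0,5],"delta_rot":[0,0,0],"hand":1},
    {"linear":[0,0,6],"delta_rot":[0,0,0],"hand":1},
    {"linear":[0,0,7],"delta_rot":[0,0,0],"hand":1},
    {"linear":[0,0,7],"delta_rot":[0,0,0],"hand":1},
  ],
)

```text
clock: 7.23
eef_pos: [0.5341, -0.2383, 0.1581]
eef_rot: [0.868, -0.497, -0.0, 0.0]
force: [-0.4, 0.2, -2.4]
grip_width: 0.225
finger_force: 49.1
```

```bash
python3 - <<'E'
from m import *
go([.534,-.2398,.157],-149.7); tz=B(sense()['eef_pos']); print('tcp',tz.round(1))
E
```

```text
lin [1.3 0.8 1.1] rot [0.01 0.02 0.05] t 7.23 pos [ 0.5341 -0.2383  0.1581] F [-0.39  0.22 -2.35] M [ 0.025  0.066 -0.049] grip 0.225 49.1
tcp [  4.7   0.8 158.1]
```

Emit:
apply_moves(
  series=[
    {"linear":[0,0,0.7],"delta_rot":[0,0,0],"hand":1},
    {"linear":[0,0,1.4],"delta_rot":[0,0,0],"hand":1},
    {"linear":[0,0,2.1],"delta_rot":[0,0,0],"hand":1},
    {"linear":[0,0,2.8],"delta_rot":[0,0,0],"hand":1},
    {"linear":[0,0,3.4],"delta_rot":[0,0,0],"hand":1},
    {"linear":[0,0,4],"delta_rot":[0,0,0],"hand":1},
    {"linear":[0,0,4],"delta_rot":[0,0,0],"hand":1},
  ],
)

```text
clock: 7.82
eef_pos: [0.5344, -0.2383, 0.1546]
eef_rot: [0.868, -0.497, 0.0, -0.0]
force: [-0.2, 1.2, 1.8]
grip_width: 0.231
finger_force: 49.6
```

```bash
python3 - <<'E'
from m import *
go([.534,-.2398,.154],-149.7); tz=B(sense()['eef_pos']); print('tcp',tz.round(1))
E
```

```text
lin [1.1 1.1 0.6] rot [-0.02 -0.02  0.05] t 7.82 pos [ 0.5344 -0.2383  0.1546] F [-0.22  1.17  1.84] M [ 0.176  0.034 -0.035] grip 0.231 49.6
tcp [  5.    1.1 154.6]
```

Contact came about 4 mm below the rail top, on the rollers. Pressing on gently.

Emit:
apply_moves(
  series=[
    {"linear":[0,0,0.7],"delta_rot":[0,0,0],"hand":1},
    {"linear":[0,0,1.4],"delta_rot":[0,0,0],"hand":1},
    {"linear":[0,0,2.1],"delta_rot":[0,0,0],"hand":1},
    {"linear":[0,0,2.8],"delta_rot":[0,0,0],"hand":1},
    {"linear":[0,0,3.5],"delta_rot":[0,0,0],"hand":1},
    {"linear":[0,0,3.5],"delta_rot":[0,0,0],"hand":1},
  ],
)

```text
clock: 8.32
eef_pos: [0.5347, -0.2386, 0.1516]
eef_rot: [0.868, -0.497, 0.001, -0.0]
force: [0.1, -0.4, 5.7]
grip_width: 0.225
finger_force: 50.1
```

```bash
python3 - <<'E'
from m import *
go([.534,-.2398,.143],-149.7); tz=B(sense()['eef_pos']); print('tcp',tz.round(1))
E
```

```text
lin [0.7 1.2 8.6] rot [-0.05 -0.07  0.06] t 8.32 pos [ 0.5347 -0.2386  0.1516] F [ 0.12 -0.41  5.73] M [0.188 0.147 0.026] grip 0.225 50.1
tcp [  5.3   1.2 151.6]
```

Emit:
apply_moves(
  series=[
    {"linear":[0,0,0.7],"delta_rot":[0,0,0],"hand":1},
    {"linear":[0,0,1.4],"delta_rot":[0,0,0],"hand":1},
    {"linear":[0,0,2.1],"delta_rot":[0,0,0],"hand":1},
    {"linear":[0,0,2.8],"delta_rot":[0,0,0],"hand":1},
    {"linear":[0,0,3.5],"delta_rot":[0,0,0],"hand":1},
    {"linear":[0,0,4.2],"delta_rot":[0,0,0],"hand":1},
    {"linear":[0,0,4.2],"delta_rot":[0,0,0],"hand":1},
  ],
)

```text
clock: 8.9
eef_pos: [0.5344, -0.2385, 0.1466]
eef_rot: [0.868, -0.497, 0.0, 0.0]
force: [1.4, -1.4, 1.1]
grip_width: 0.227
finger_force: 49.4
```

```bash
python3 - <<'E'
from m import *
go([.534,-.2398,.143],-149.7); tz=B(sense()['eef_pos']); print('tcp',tz.round(1))
E
```

```text
lin [0.9 1.  3.6] rot [-0.02 -0.04  0.06] t 8.9 pos [ 0.5344 -0.2385  0.1466] F [ 1.36 -1.37  1.06] M [-0.135 -0.181  0.001] grip 0.227 49.4
tcp [  5.1   1.  146.6]
```

Force has dropped, so the bar is past the rollers. Continuing to the floor of the clip.

Emit:
apply_moves(
  series=[
    {"linear":[0,0,0.7],"delta_rot":[0,0,0],"hand":1},
    {"linear":[0,0,1.4],"delta_rot":[0,0,0],"hand":1},
    {"linear":[0,0,2.1],"delta_rot":[0,0,0],"hand":1},
    {"linear":[0,0,2.8],"delta_rot":[0,0,0],"hand":1},
    {"linear":[0,0,3.4],"delta_rot":[0,0,0],"hand":1},
    {"linear":[0,0,4],"delta_rot":[0,0,0],"hand":1},
    {"linear":[0,0,4],"delta_rot":[0,0,0],"hand":1},
  ],
)

```text
clock: 9.48
eef_pos: [0.5339, -0.2381, 0.1424]
eef_rot: [0.868, -0.497, -0.0, -0.0]
force: [0.4, 0.7, -1.3]
grip_width: 0.229
finger_force: 49.3
```

```bash
python3 - <<'E'
from m import *
go([.534,-.2398,.143],-149.7); tz=B(sense()['eef_pos']); print('tcp',tz.round(1))
E
```

```text
lin [ 1.5  0.8 -0.6] rot [0.02 0.04 0.05] t 9.48 pos [ 0.5339 -0.2381  0.1424] F [ 0.37  0.68 -1.33] M [ 0.151 -0.048 -0.029] grip 0.229 49.3
tcp [  4.5   0.7 142.4]
```

Emit:
apply_moves(
  series=[
    {"linear":[0,0,0.4],"delta_rot":[0,0,0],"hand":1},
    {"linear":[0,0,0.8],"delta_rot":[0,0,0],"hand":1},
    {"linear":[0,0,1.2],"delta_rot":[0,0,0],"hand":1},
    {"linear":[0,0,1.6],"delta_rot":[0,0,0],"hand":1},
    {"linear":[0,0,2],"delta_rot":[0,0,0],"hand":1},
    {"linear":[0,0,2],"delta_rot":[0,0,0],"hand":1},
  ],
)

```text
clock: 9.98
eef_pos: [0.5342, -0.2383, 0.1421]
eef_rot: [0.868, -0.497, 0.0, 0.0]
force: [-3.7, 2.1, 13.8]
grip_width: 0.228
finger_force: 51.1
```

```bash
python3 - <<'E'
from m import *
go([.534,-.2398,.143],-149.7); tz=B(sense()['eef_pos']); print('tcp',tz.round(1))
E
```

```text
lin [ 1.2  0.9 -0.9] rot [-0.   -0.    0.06] t 9.98 pos [ 0.5342 -0.2383  0.1421] F [-3.69  2.12 13.75] M [0.667 0.899 0.012] grip 0.228 51.1
tcp [  4.8   0.9 142.1]
```

On the clip's floor. I'll ease off the load, then release.

Emit:
apply_moves(
  series=[
    {"linear":[0,0,-0.7],"delta_rot":[0,0,0],"hand":1},
    {"linear":[0,0,-1.4],"delta_rot":[0,0,0],"hand":1},
    {"linear":[0,0,-1.4],"delta_rot":[0,0,0],"hand":0.7},
    {"linear":[0,0,-1.4],"delta_rot":[0,0,0],"hand":0.5},
    {"linear":[0,0,-1.4],"delta_rot":[0,0,0],"hand":0.3},
    {"linear":[0,0,-1.4],"delta_rot":[0,0,0],"hand":0.2},
    {"linear":[0,0,-1.4],"delta_rot":[0,0,0],"hand":0.2},
  ],
)

```text
clock: 10.57
eef_pos: [0.5342, -0.2384, 0.1418]
eef_rot: [0.868, -0.497, -0.0, 0.0]
force: [-0.1, -0.0, -0.1]
grip_width: 0.798
finger_force: 0.0
```

Emit:
apply_moves(
  series=[
    {"linear":[0,0,-5],"delta_rot":[0,0,0],"hand":0.2},
    {"linear":[0,0,-20],"delta_rot":[0,0,0],"hand":0.2},
    {"linear":[0,0,-40],"delta_rot":[0,0,0],"hand":0.2},
    {"linear":[0,0,-60],"delta_rot":[0,0,0],"hand":0.2},
    {"linear":[0,0,-85],"delta_rot":[0,0,0],"hand":0.2},
    {"linear":[0,0,-110],"delta_rot":[0,0,0],"hand":0.2},
    {"linear":[-30,0,-110],"delta_rot":[0,0,0],"hand":0.2},
    {"linear":[-60,0,-110],"delta_rot":[0,0,0],"hand":0.2},
  ],
)

```text
clock: 11.23
eef_pos: [0.505, -0.1873, 0.2542]
eef_rot: [0.867, -0.498, 0.002, -0.0]
force: [-0.8, 1.3, -0.4]
grip_width: 0.801
finger_force: 0.0
```

Emit:
apply_moves(
  series=[
    {"linear":[-40,0,0],"delta_rot":[0,0,0],"hand":0.2},
    {"linear":[-80,0,0],"delta_rot":[0,0,0],"hand":0.2},
    {"linear":[-110,0,0],"delta_rot":[0,0,0],"hand":0.2},
    {"linear":[-110,0,0],"delta_rot":[0,0,0],"hand":0.2},
    {"linear":[-110,0,0],"delta_rot":[0,0,0],"hand":0.2},
  ],
)

```text
clock: 11.65
eef_pos: [0.4479, -0.0907, 0.2526]
eef_rot: [0.868, -0.496, 0.0, -0.0]
force: [0.6, -0.6, 0.2]
grip_width: 0.799
finger_force: 0.0
```

```bash
python3 - <<'E'
from m import *
go([.534,-.2398,.143],-149.7)
T=grab('top'); S=grab('side'); Q=B(pts(S))
k=Q[(abs(Q[...,1])<25)&(abs(Q[...,0]-2)<18)&(Q[...,2]>150)&(Q[...,2]<240)]; print('grip top',len(k),np.percentile(k,[2,50,99],axis=0).round(1).tolist() if len(k) else '')
k=Q[(abs(Q[...,1])<10)&(Q[...,0]>-10)&(Q[...,0]<4)&(Q[...,2]>108)&(Q[...,2]<135)]; print('bar',len(k),np.percentile(k,[2,50,98],axis=0).round(1).tolist())
cv2.imwrite('pics/e1.png',np.hstack([cv2.resize(x,None,fx=2.1,fy=2.1,interpolation=cv2.INTER_CUBIC) for x in(T['frame'][60:220,150:340],S['frame'][150:310,210:400])]))
E
```

```text
lin [172.1   1.5 109.8] rot [-0.04 -0.04  0.18] t 11.65 pos [ 0.4479 -0.0907  0.2526] F [ 0.55 -0.64  0.23] M [ 0.04  -0.035 -0.024] grip 0.799 0.0
grip top 181 [[1.1, -5.7, 151.6], [6.4, 7.2, 176.3], [16.8, 11.8, 189.1]]
bar 57 [[-9.1, -9.2, 116.8], [-2.1, -2.2, 121.6], [3.3, 9.7, 133.8]]
```

View pics/e1.png

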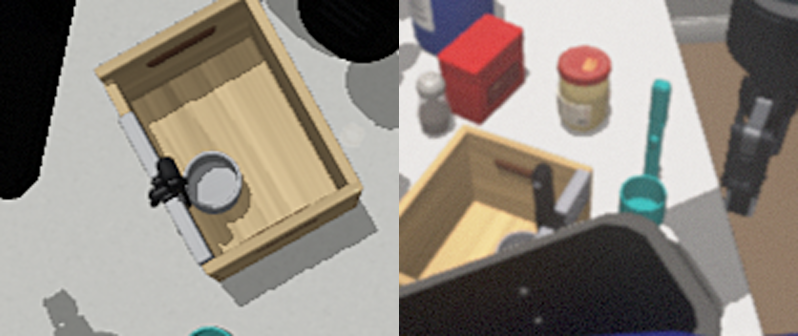

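The dipper hangs upright in the clip with its cup inside the bin, at about (213,183) in the left half. Its grip top is at 189 mm, which puts the bar at about 114 mm, its home height. The arm is well clear and the other things look unmoved.

```bash
python3 -c "
from workcell import workorder
print(workorder.close_job())"
```

```text
the job is handed in; nothing more can be done
None
```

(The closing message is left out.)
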